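# Change the field meter's batteries

## Task

Both battery packs in the field meter are flat: exchange them with the two charged packs in the desk charger, so that the charged ones are in the meter, the flat ones are in the charger, and each pack sits fully home in a bay of its own size. Then fit the battery cover fully down over the meter's battery bays; the empty foam pad is free for parking things on the way.

Things in the scene. Friction and masses are not known exactly. Their poses are not given: they have to be found in the camera images.
- meter: Fixed, on its face: grey case, black rubber bumpers, 210 x 124 x 40 mm. Origin: on the bench under the battery rim's centre; z up. On the back (z 40 mm) a rim 133 x 50 mm outside, 8 mm high, bevelled inside, holds two bays open above, floors at z 20: long bay 72 x 40 mm, centre x -25.5, y 0; short bay 42 x 40 mm, centre x +40.5, y 0. A seated pack rises 26 mm above the rim. Connectors at the +x end.
- charger: Desk charger, fixed: black box 184 x 88 x 40 mm (x, y, z), two small lamps on its -x end. Origin: centre of its underside; z up. Two bays in line along x, open above, floors at z 20 mm, each in a rim 5 mm thick with its top at z 48 mm, bevelled inside: long bay 72 x 40 mm, centre x -34, y 0; short bay 42 x 40 mm, centre x +47, y 0 mm.
- foam_pad: Flat grey foam pad with a black edge, fixed, 130 x 110 x 6 mm (x, y, z), empty: a free spot to stand packs on. Origin: centre of its underside; top at z = 6 mm.
- bay_cover: Loose grey hood, open below, 146 x 63 x 40 mm (x, y, z) outside, 141 x 58 x 36.8 mm inside, 0.11 kg, small plate and black latch button on top. Stands open side down on the bench. Origin: centre of its lower rim; z up. Fitted, it stands on the meter's back, lengthwise along the meter's x (either way round), origin at z 40 mm over the meter's origin, 4 mm play round the rim. Goes down only over seated packs.
- long_pack_spent: Flat long battery pack, loose, in the meter's long bay at the start. 66 x 34 x 54 mm (x, y, z), 0.14 to 0.22 kg; lower half black, upper half grey; foot tapered over the lowest 7 mm. Origin: centre of its underside; x lengthwise, z up. May be seated either way round (half turn about z).
- short_pack_spent: Flat short battery pack, loose, in the meter's short bay at the start. 36 x 34 x 54 mm (x, y, z), 0.08 to 0.13 kg; lower half black, upper half grey; foot tapered over the lowest 7 mm. Origin: centre of its underside; x lengthwise, z up. May be seated either way round (half turn about z).
- long_pack_fresh: Charged long battery pack, loose, in the charger's long bay at the start. Same make as the flat one, told from it only by where it stands. 66 x 34 x 54 mm (x, y, z), 0.14 to 0.22 kg; lower half black, upper half grey; foot tapered over the lowest 7 mm. Origin: centre of its underside; x lengthwise, z up. May be seated either way round (half turn about z).
- short_pack_fresh: Charged short battery pack, loose, in the charger's short bay at the start. Same make as the flat one, told from it only by where it stands. 36 x 34 x 54 mm (x, y, z), 0.08 to 0.13 kg; lower half black, upper half grey; foot tapered over the lowest 7 mm. Origin: centre of its underside; x lengthwise, z up. May be seated either way round (half turn about z).
Not all that is in view belongs to the job. Leave any blue or pink look-alike of the long_pack_fresh alone.

How it is judged:
By the outcome, as a careful person would: the job done as asked, in the order asked, and still so for the second after the job is handed in, with the robot touching nothing.
It also fails if it takes over 125 s, if anything falls off the work surface, if the arm or the gripper's body presses on something with over 40 N, if the wrist force passes 120 N, or if a joint passes its speed limit or range.

## Robot

A 6-joint arm with a two-finger parallel gripper is mounted at the origin on a cart in front of the work surface, level with it; the furniture and walls round the work are solid. World frame = base frame: x ahead of the robot, y to its left, z up, the work surface at z = 0. Lengths are in m, angles in rad, forces in N, time in s.
With the tool pointing down it reaches from about 0.3 to 0.75 m from the base axis. Payload 8.5 kg.
Tool frame: the origin (TCP) lies midway between the tips of the shut fingers; the grasp point (between the pads) lies manip.hold_point_z behind it (manip.hold_point_z is the distance from the TCP to the grasp point, in m); z points along the fingers, y is the line along which they close (so a half turn about z gives the same grasp; the last joint's range is limited). The gripper opens to 88 mm and grips with 3 to 60 N. Pads are 18 mm wide; open, the fingers measure 123 mm over their backs; the gripper's body (75 mm by 187 mm) begins 45 mm behind the grasp point.
Start: joints at [-1.423, 0.381, 1.297, -0, 1.464, -0.215], TCP at [0.195, -0.514, 0.239] pointing down, gripper open.
Joint ranges: [-3.11, 3.11], [-0.89, 2.33], [0.22, 2.48], [-1.42, 4.56], [0.17, 2.85], [-2.88, 2.88]. Speed limits (rad/s): [2.39, 2.39, 3.14, 3.14, 3.14, 3.14].

## Interface

Orientations are given as a 3x3 rotation matrix whose columns are the frame's x, y, z axes.
In Python, from workcell import manip gives the robot as it stands. The module is installed in compiled form; this text tells all that it offers.
- The arm moves only by the tool drive_tool, never from a script. Its argument "plan" is a list of rows, each a list of 3 entries, a list of its own where there are three numbers: the shift along the world's x, y, z in cm, then the turn, a rotation vector about the world's x, y, z in rad, then the opening, from -1 (shut) to 1 (fully open). A call has 1 to 20 rows; each row is the pose to reach, as a shift and turn from the pose commanded when the call began; what a row does not reach only later rows make up. A row lasts 1/8 s, in which the tool goes at most 62.5 mm and 10.7 degrees, less where a joint would pass 70% of its speed; a pose out of reach is approached as far as the arm can. A call with a gripper value outside its range is refused whole. The fingers move at their own pace and stop on an object; "grip_force" is the grip in N (left out, the last holds). Time passes only in rows, so rows that repeat a pose let the fingers close. It gives the time, the measured TCP pose, the force, the opening and the grip force at its end, in the units of the state.
- manip.read_state(): the state, without advancing time (a new reading comes with each control period).
- manip.read_camera(name): name is "scene" or "side" or "wrist"; returns a dict with "frame" (480x640x3 uint8, blue, green, red), "intrinsics" (3x3 intrinsics, pixels), "rvec" (rotation vector, rad) and "tvec" (3), from world to camera coordinates, as OpenCV has them. Camera axes: x right, y down, z forward; pixel columns grow to the right and rows downward; lengths in m; the calibration is good to about 2 mm. A picture is of the moment at which its call begins. There is no depth.
- manip.finish_job(): hands the job in; it is judged then, once.
The state is a dict: "time_s": time; "qpos": joint angles; "qd": joint speeds; "joint_efforts": joint torques, N m; "ee_pos": TCP position; "tcp_rot": TCP orientation; "wrist_force": force on the tool from outside, world axes, zero at the start; "wrist_torque": the same for the moment, N m; "finger_gap": opening from 0.0 (shut) to 1.0 (fully open); "finger_force": force on a finger pad.
Only numpy, scipy, OpenCV 4.12 (cv2) and the standard library are available. Lean on these libraries where they do the work, as an engineer would, in place of code of your own. Each camera call takes 0.05 s, during which the arm holds its last target. There are 200 camera calls.

## Working session

There is one attempt and no reset: what is moved stays moved. The work goes in short steps, Python scripts to look and compute and a tool call to move; the robot and the scene stay as the last step left them, time stands still between calls to the robot, and variables do not carry over. Pictures are saved under pics/ and viewed, at most 14 in all, crops included, and the job is handed in when it is done.

Besides the shell and the picture viewer there is one more tool, called after "Call:" by a JSON object that holds its "method" and its "body", one argument or row to a line. drive_tool: Moves the arm, as the interface text tells. Its arguments: {"type":"object","properties":{"plan":{"type":"array","items":{"type":"array"}},"grip_force":{"type":"number"}},"required":["plan"]}

```bash
mkdir -p pics
python3 - <<'E'
from workcell import manip
import cv2,json,pickle
print(manip.hold_point_z, manip.read_state())
for n in("scene","side","wrist"):
    c=manip.read_camera(n); pickle.dump(c,open(f"pics/{n}0.pkl","wb")); cv2.imwrite(f"pics/{n}0.png",c["frame"]); print(n,c["intrinsics"].tolist(),c["rvec"],c["tvec"])
E
```

```text
0.0187 {'time_s': 0.0, 'qpos': array([-1.42330928e+00,  3.81148186e-01,  1.29826066e+00, -1.49096546e-05,
        1.46357082e+00, -2.15302475e-01]), 'qd': array([-2.01165937e-03,  1.81499269e-05, -1.77601088e-03,  2.92219194e-04,
       -3.95991853e-04,  7.93803368e-06]), 'joint_efforts': array([ 6.96110783e-04, -4.37929058e+01, -2.24558777e+01,  7.13776471e-02,
        3.52168141e-02, -9.64743685e-05]), 'ee_pos': array([ 0.1951366 , -0.51391835,  0.23816347]), 'tcp_rot': array([[ 9.34909969e-01,  3.54884913e-01, -2.18488962e-04],
       [ 3.54884868e-01, -9.34909008e-01,  1.36977817e-03],
       [ 2.81846309e-04, -1.35815770e-03, -9.99999038e-01]]), 'wrist_force': array([ 0.2711538 , -0.35915999,  0.49470974]), 'wrist_torque': array([-0.02572798,  0.02249781,  0.02647965]), 'finger_force': 0.0, 'finger_gap': 0.9971321233562361}
scene [[438.86396287374487, 0.0, 315.55585219986136], [0.0, 438.86396287374487, 237.74082966557802], [0.0, 0.0, 1.0]] [ 1.03635313 -2.07703055  1.32959744] [0.32701837 0.24819482 0.72596265]
side [[446.1362886784101, 0.0, 324.0535534126872], [0.0, 446.1362886784101, 230.46987432744683], [0.0, 0.0, 1.0]] [ 0.7232093  -2.57677551  1.19204531] [0.44541191 0.23882822 0.84041636]
wrist [[336.1780375551605, 0.0, 319.49920767460867], [0.0, 336.1780375551605, 235.9908091452391], [0.0, 0.0, 1.0]] [-2.36686046  1.63304751  0.25603574] [-0.54975261 -0.0426495   0.3898436 ]
```

View pics/scene0.png

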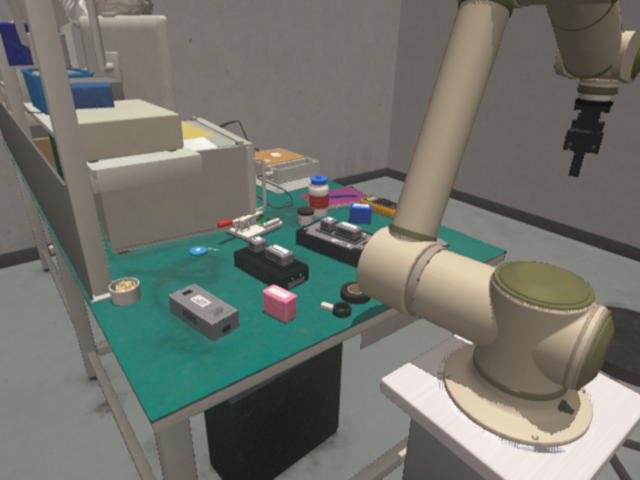

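View pics/side0.png

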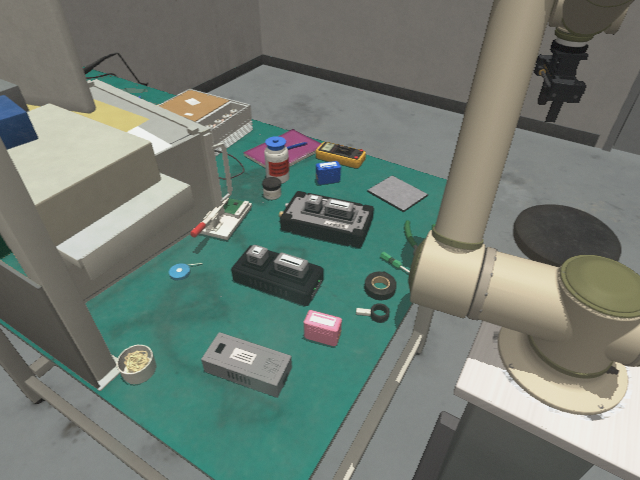

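The side view shows the cover at (247,362), the charger at (278,272), the meter at (327,217), the foam pad at (398,192), the pink decoy at (322,327) and a blue one at (328,172). Next I'll get rough positions.

```bash
cat > h.py <<'E'
from workcell import manip
import numpy as np,cv2,pickle
def cam(n,save=None):
    c=manip.read_camera(n)
    if save: pickle.dump(c,open(f"pics/{save}.pkl","wb")); cv2.imwrite(f"pics/{save}.png",c["frame"])
    return c
def load(s): return pickle.load(open(f"pics/{s}.pkl","rb"))
def unp(c,uv,z):
    R=cv2.Rodrigues(c["rvec"])[0]; t=np.ravel(c["tvec"]); o=-R.T@t
    d=R.T@np.linalg.inv(c["intrinsics"])@np.array([*uv,1.]); return o+d*(z-o[2])/d[2]
def proj(c,P): return cv2.projectPoints(np.float64(P),c["rvec"],c["tvec"],c["intrinsics"],None)[0][:,0]
def rect(L,W,z,cx=0,cy=0): return [[cx+sx*L/2,cy+sy*W/2,z] for sx,sy in((1,1),(1,-1),(-1,-1),(-1,1))]
def place(P,p): 
    x,y,a=p; c,s=np.cos(a),np.sin(a); P=np.asarray(P,float); return np.c_[x+c*P[:,0]-s*P[:,1], y+s*P[:,0]+c*P[:,1], P[:,2]]
def st():
    s=manip.read_state(); r=s["tcp_rot"]; return s["time_s"],s["ee_pos"].round(4),"yawdeg(y axis)",np.degrees(np.arctan2(r[1,1],r[0,1])).round(2),"F",s["wrist_force"].round(1),"gap",round(s["finger_gap"],3),"J6",s["qpos"].round(2)
E
python3 - <<'E'
from h import *
c=load("side0")
for n,uv,z in [("cover",(247,358),.04),("chgL",(291,262),.074),("chgS",(257,252),.074),("metL",(341,208),.074),("metS",(314,200),.074),("pad",(398,192),.006),("pink",(322,322),.04),
 ("chg bottom l",(233,279),0),("chg bot front",(318,302),0),("met bot",(280,230),0),("met bot r",(365,246),0),("met top r",(375,208),.03),("pot",(137,365),.03),("bottle",(276,160),.08),("tape",(380,285),.01),("edge",(445,180),0),("edge2",(320,470),0)]: print(n,unp(c,uv,z).round(3))
E
```

```text
cover [0.481 0.328 0.04 ]
chgL [0.53  0.117 0.074]
chgS [0.608 0.13  0.074]
metL [ 0.532 -0.096  0.074]
metS [ 0.603 -0.089  0.074]
pad [ 0.475 -0.321  0.006]
pink [0.41  0.192 0.04 ]
chg bottom l [0.653 0.167 0.   ]
chg bot front [0.459 0.125 0.   ]
met bot [ 0.661 -0.023  0.   ]
met bot r [ 0.455 -0.082  0.   ]
met top r [ 0.485 -0.193  0.03 ]
pot [0.641 0.435 0.03 ]
bottle [ 0.781 -0.181  0.08 ]
tape [0.366 0.022 0.01 ]
edge [ 0.386 -0.456  0.   ]
edge2 [0.283 0.407 0.   ]
```

View pics/wrist0.png

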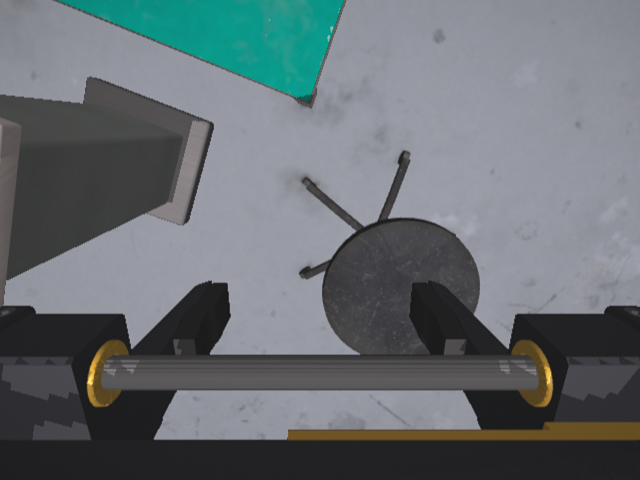

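The wrist image shows the bench corner at the top, with the fingers in the lower half. I'll go above the work to measure.

Run:
```python
from h import *
c=load("wrist0"); R=cv2.Rodrigues(c["rvec"])[0]; o=-R.T@np.ravel(c["tvec"]); s=manip.read_state(); T=s["tcp_rot"]
print("cam in tool",T.T@(o-s["ee_pos"]), "axes in tool\n",(T.T@R.T).round(3))
```

```text
cam in tool [ 7.83628662e-02  3.41976935e-05 -1.45626200e-01] axes in tool
 [[ 0.    -0.952 -0.305]
 [ 1.    -0.     0.   ]
 [-0.    -0.305  0.952]]
```

Call:
{"method": "drive_tool", "body": {
  "plan": [
    [[4, 9, 4], [0, 0, -0.1], 1],
    [[6, 14, 7], [0, 0, -0.15], 1],
    [[8, 19, 9], [0, 0, -0.2], 1],
    [[10, 24, 10], [0, 0, -0.25], 1],
    [[12, 29, 10], [0, 0, -0.3], 1],
    [[14, 34, 10], [0, 0, -0.33], 1],
    [[16, 39, 10], [0, 0, -0.36], 1],
    [[18, 44, 10], [0, 0, -0.36], 1],
    [[20, 49, 10], [0, 0, -0.36], 1],
    [[20.5, 51.4, 10], [0, 0, -0.36], 1],
    [[20.5, 51.4, 10], [0, 0, -0.36], 1],
    [[20.5, 51.4, 10], [0, 0, -0.36], 1],
    [[20.5, 51.4, 10], [0, 0, -0.36], 1],
    [[20.5, 51.4, 10], [0, 0, -0.36], 1],
    [[20.5, 51.4, 10], [0, 0, -0.36], 1]
  ]
}}

```text
time_s: 2.02
ee_pos: [0.4001, -0.0006, 0.3387]
tcp_rot: [[1.0, 0.002, -0.0], [0.002, -1.0, -0.0], [-0.0, -0.0, -1.0]]
wrist_force: [-0.4, 0.8, 0.2]
finger_gap: 0.998
finger_force: 0.0
```

Run:
```python
from h import *
print(st()); cam("wrist","w1"); cam("side","s1"); cam("scene","c1")
```

```text
(2.025, array([ 0.4001, -0.0006,  0.3387]), 'yawdeg(y axis)', np.float64(-89.89), 'F', array([-0.4,  0.8,  0.2]), 'gap', 0.998, 'J6', array([-0.3 ,  0.05,  1.45, -0.  ,  1.64,  1.27]))
```

View pics/w1.png

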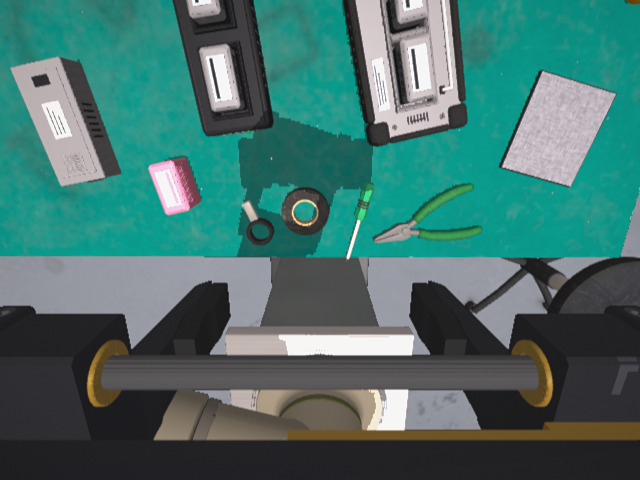

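The charger (~220,65), the meter (~405,65), the cover (~65,120) and the pad (~560,128) are visible but the far ends are cut off. I'll move 13 cm ahead.

Call:
{"method": "drive_tool", "body": {
  "plan": [
    [[5, 1, 2], [0, 0, 0], 1],
    [[9, 3, 4], [0, 0, 0], 1],
    [[13, 3, 4], [0, 0, 0], 1],
    [[13, 3, 4], [0, 0, 0], 1],
    [[13, 3, 4], [0, 0, 0], 1],
    [[13, 3, 4], [0, 0, 0], 1],
    [[13, 3, 4], [0, 0, 0], 1]
  ]
}}

```text
time_s: 3.05
ee_pos: [0.5296, 0.0298, 0.3793]
tcp_rot: [[1.0, 0.003, 0.001], [0.003, -1.0, -0.0], [0.001, 0.0, -1.0]]
wrist_force: [-0.3, -0.6, 0.5]
finger_gap: 1.002
finger_force: 0.0
```

Run:
```python
from h import *
print(st()); cam("wrist","w2"); cam("side","s2"); cam("scene","c2")
```

```text
(3.05, array([0.5296, 0.0298, 0.3793]), 'yawdeg(y axis)', np.float64(-89.85), 'F', array([-0.3, -0.6,  0.5]), 'gap', 1.002, 'J6', array([-0.17,  0.29,  1.04,  0.  ,  1.81,  1.4 ]))
```

View pics/w2.png

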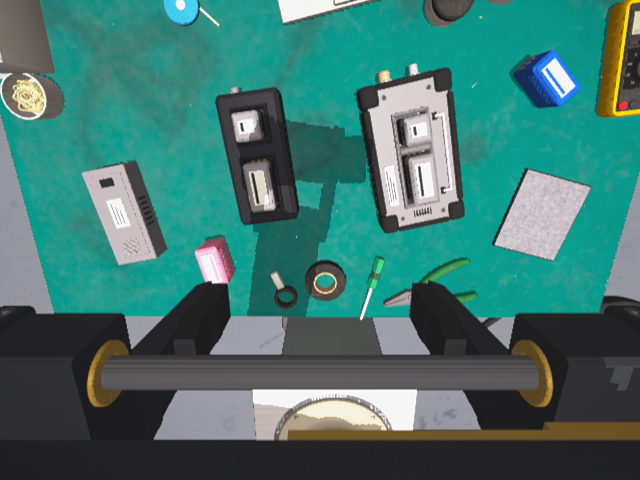

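Everything is in view: charger (258,155), meter (412,150), cover (123,213), pad (542,213). I'll enlarge for accurate corners.

Run:
```python
from h import *
f=load("w2")["frame"]
cv2.imwrite("pics/w2a.png",cv2.resize(f[60:240,210:470],None,fx=3,fy=3,interpolation=cv2.INTER_CUBIC))
cv2.imwrite("pics/w2b.png",np.hstack([cv2.resize(f[150:280,70:180],None,fx=3.5,fy=3.5,interpolation=cv2.INTER_CUBIC),cv2.resize(f[150:280,485:600],None,fx=3.5,fy=3.5,interpolation=cv2.INTER_CUBIC)]))
```

```text
(no output)
```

View pics/w2a.png

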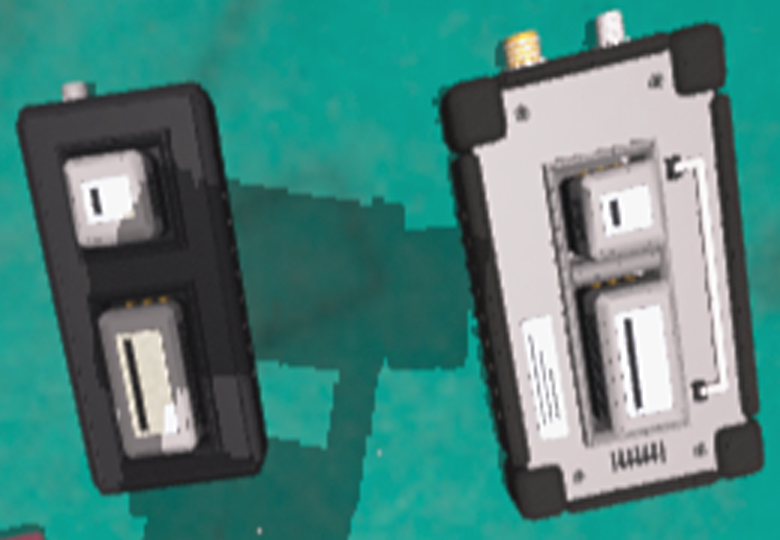

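View pics/w2b.png

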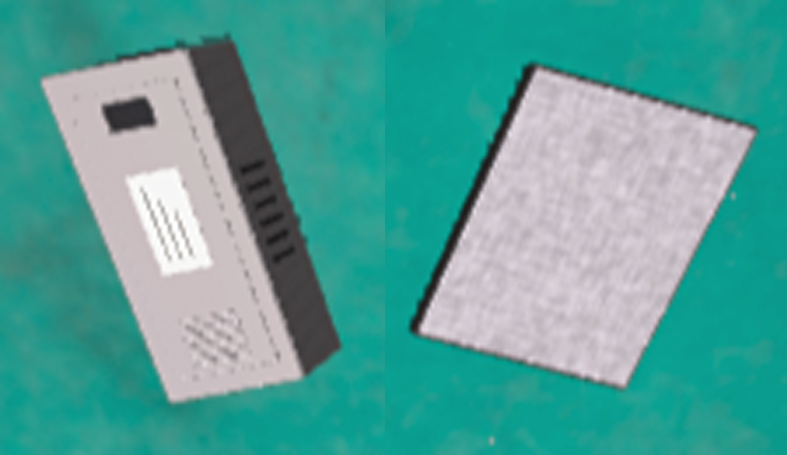

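The crops give clear edges: cover top face corners at (42,78),(185,47),(303,377),(172,402), and pad corners at (533,65),(757,128),(627,387),(415,330). The charger outline and the meter rim outline are also readable. I'll fit poses from these.

```bash
cat > fit.py <<'E'
from h import *
from scipy.optimize import least_squares
def linefit(c,obs,p0,verbose=1):
    # obs: list of (pixel uv, 3D edge endpoints a,b local)
    def res(p):
        r=[]
        for uv,a,b in obs:
            q=proj(c,place([a,b],p)); d=q[1]-q[0]; n=np.array([-d[1],d[0]])/np.linalg.norm(d); r.append(n@(np.array(uv)-q[0]))
        return r
    s=least_squares(res,p0,loss="soft_l1"); print("pose",s.x.round(4),"deg",np.degrees(s.x[2]).round(2),"res px",np.round(res(s.x),1)); return s.x
E
cat > f1.py <<'E'
from fit import *
c=load("w2")
A=lambda x,y:(210+(x+.5)/3-.5,60+(y+.5)/3-.5)
B=lambda x,y:(70+(x+.5)/3.5-.5,150+(y+.5)/3.5-.5)
C=lambda x,y:(485+(x-385+.5)/3.5-.5,150+(y+.5)/3.5-.5)
def E(L,W,z,side,cx=0,cy=0):
    P=rect(L,W,z,cx,cy); return {"+x":(P[0],P[1]),"-y":(P[1],P[2]),"-x":(P[2],P[3]),"+y":(P[3],P[0])}[side]
ch=[(A(*q),*E(.184,.088,z,s)) for q,z,s in [((30,160),.04,"+y"),((62,300),.04,"+y"),((93,455),.04,"+y"),((60,103),.04,"+x"),((170,86),.04,"+x"),((130,489),.04,"-x"),((235,474),.04,"-x"),((218,140),0,"-y"),((258,420),0,"-y")]]
print("charger");linefit(c,ch,[.56,.125,.15])
me=[(A(*q),*E(.133,.050,z,s)) for q,z,s in [((660,180),.048,"-y"),((672,280),.048,"-y"),((688,415),.048,"-y"),((560,160),.048,"+x"),((640,146),.048,"+x"),((605,442),.048,"-x"),((675,433),.048,"-x"),((547,190),.04,"+y"),((565,305),.04,"+y"),((583,425),.04,"+y")]]
print("meter");linefit(c,me,[.56,-.09,.1])
cv=[B(42,78),B(185,47),B(303,377),B(172,402)]; W=np.array([unp(c,q,.04) for q in cv]); print("cover",W.mean(0).round(4),[np.linalg.norm(W[i]-W[i-3]).round(4) for i in range(4)],[np.degrees(np.arctan2(*(W[i]-W[j])[1::-1])).round(1) for i,j in((0,3),(1,2))])
pd=[C(533,65),C(757,128),C(627,387),C(415,330)]; W=np.array([unp(c,q,.006) for q in pd]); print("pad",W.mean(0).round(4),[np.linalg.norm(W[i]-W[i-3]).round(4) for i in range(4)],np.degrees(np.arctan2(*(W[0]-W[3])[1::-1])).round(1))
# pack tops (extent on label face), centre from pixels
for n,q in [("chS",[(65,160),(140,150),(150,240),(82,247)]),("chL",[(100,318),(178,302),(202,440),(125,458)]),("meS",[(580,180),(652,165),(665,248),(595,262)]),("meL",[(597,298),(665,285),(685,425),(618,440)])]:
    W=np.array([unp(c,A(*k),.074) for k in q]); print(n,W.mean(0).round(4),[np.linalg.norm(W[i]-W[i-3]).round(4) for i in range(4)])
E
python3 f1.py
```

```text
charger
pose [0.5651 0.1124 0.1366] deg 7.82 res px [0.5 1.3 0.7 1.2 0.9 2.2 2.6 3.7 4.7]
meter
pose [ 0.5663 -0.1059  0.2172] deg 12.45 res px [ 0.9  0.6  0.3 -0.5  0.9  1.3 -0.6  0.3  0.7  0.9]
cover [0.4829 0.3247 0.04  ] [np.float64(0.0618), np.float64(0.1455), np.float64(0.0612), np.float64(0.1451)] [np.float64(10.9), np.float64(10.7)]
pad [ 0.4761 -0.3234  0.006 ] [np.float64(0.1079), np.float64(0.1271), np.float64(0.1089), np.float64(0.1262)] -14.6
chS [0.6104 0.1229 0.074 ] [np.float64(0.032), np.float64(0.0363), np.float64(0.0296), np.float64(0.0355)]
chL [0.5332 0.109  0.074 ] [np.float64(0.0353), np.float64(0.0622), np.float64(0.0367), np.float64(0.0637)]
meS [ 0.6051 -0.0961  0.074 ] [np.float64(0.0305), np.float64(0.0348), np.float64(0.0303), np.float64(0.0348)]
meL [ 0.5415 -0.1101  0.074 ] [np.float64(0.0297), np.float64(0.0639), np.float64(0.0307), np.float64(0.0651)]
```

Cover, pad and meter fit well but the charger outline does not. I'll take close views of both.

Call:
{"method": "drive_tool", "body": {
  "plan": [
    [[-2, 4, -5], [0, 0, 0.09], 1],
    [[-3, 7, -10], [0, 0, 0.17], 1],
    [[-4, 8.5, -15], [0, 0, 0.17], 1],
    [[-4, 8.5, -15], [0, 0, 0.17], 1],
    [[-4, 8.5, -15], [0, 0, 0.17], 1],
    [[-4, 8.5, -15], [0, 0, 0.17], 1],
    [[-4, 8.5, -15], [0, 0, 0.17], 1]
  ]
}}

```text
time_s: 4.08
ee_pos: [0.4909, 0.1143, 0.2299]
tcp_rot: [[0.985, 0.171, 0.002], [0.171, -0.985, -0.0], [0.002, 0.0, -1.0]]
wrist_force: [-0.1, -0.2, -0.6]
finger_gap: 0.999
finger_force: 0.0
```

Run:
```python
from h import *
print(st()); cam("wrist","w3")
```

```text
(4.075, array([0.4909, 0.1143, 0.2299]), 'yawdeg(y axis)', np.float64(-80.14), 'F', array([-0.1, -0.2, -0.6]), 'gap', 0.999, 'J6', array([-0.01,  0.31,  1.44, -0.  ,  1.39,  1.39]))
```

Call:
{"method": "drive_tool", "body": {
  "plan": [
    [[0, -5, 0], [0, 0, 0], 1],
    [[0, -10, 0], [0, 0, 0], 1],
    [[0, -15, 0], [0, 0, 0], 1],
    [[0, -20, 0], [0, 0, 0.04], 1],
    [[0, -22, 0], [0, 0, 0.04], 1],
    [[0, -22, 0], [0, 0, 0.04], 1],
    [[0, -22, 0], [0, 0, 0.04], 1],
    [[0, -22, 0], [0, 0, 0.04], 1]
  ]
}}

```text
time_s: 5.12
ee_pos: [0.4902, -0.1039, 0.2289]
tcp_rot: [[0.977, 0.213, 0.0], [0.213, -0.977, 0.0], [0.0, -0.0, -1.0]]
wrist_force: [-0.3, -0.1, -0.7]
finger_gap: 1.001
finger_force: 0.0
```

Run:
```python
from h import *
print(st()); cam("wrist","w4")
a=load("w3")["frame"][0:290,130:510]; b=load("w4")["frame"][0:290,130:510]
cv2.imwrite("pics/w34.png",np.hstack([a,b]))
```

```text
(5.125, array([ 0.4902, -0.1039,  0.2289]), 'yawdeg(y axis)', np.float64(-77.71), 'F', array([-0.3, -0.1, -0.7]), 'gap', 1.001, 'J6', array([-0.45,  0.3 ,  1.45,  0.  ,  1.39,  0.91]))
```

View pics/w34.png

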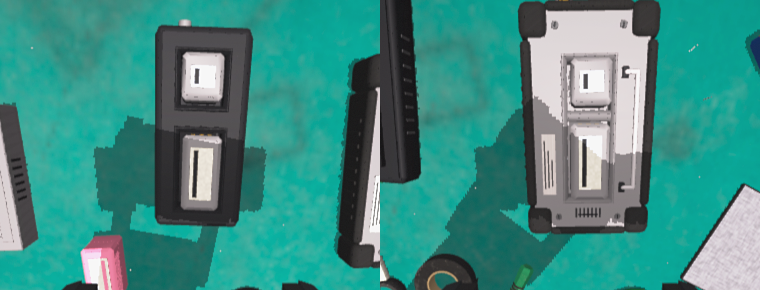

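The charger outline runs about (156,27)–(251,30)–(236,226)–(156,223), and the meter rim about (562,55)–(612,53)–(613,200)–(567,200). I'll enlarge once for picking.

Run:
```python
from h import *
a=load("w3")["frame"][12:234,275:393]; b=load("w4")["frame"][0:222,265:420]
g=lambda m:cv2.convertScaleAbs(cv2.resize(m,None,fx=2.7,fy=2.7,interpolation=cv2.INTER_CUBIC),alpha=1.0)
ga=np.clip(255*(g(a)/255.)**.6,0,255).astype(np.uint8)
cv2.imwrite("pics/w34b.png",np.hstack([ga,g(b)])); print(ga.shape)
```

```text
(599, 319, 3)
```

View pics/w34b.png

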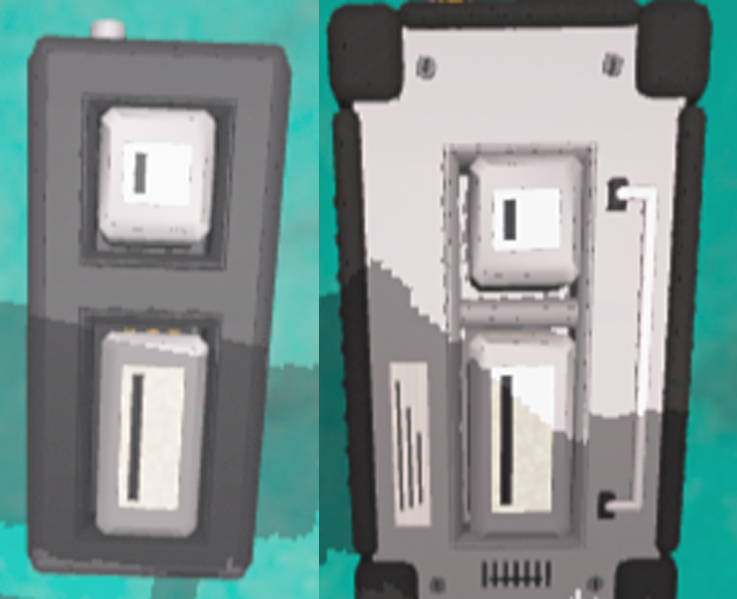

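Clear edges now: the charger's short rim at (82,96)–(237,97)–(224,268)–(80,264), and the meter rim at (445,145)–(596,143)–(584,547)–(452,546). I'll refit with these.

```bash
cat > f2.py <<'E'
from fit import *
k=2.7
A=lambda x,y:(275+(x+.5)/k-.5,12+(y+.5)/k-.5)
B=lambda x,y:(265+(x-319+.5)/k-.5,0+(y+.5)/k-.5)
def E(L,W,z,side,cx=0,cy=0):
    P=rect(L,W,z,cx,cy); return {"+x":(P[0],P[1]),"-y":(P[1],P[2]),"-x":(P[2],P[3]),"+y":(P[3],P[0])}[side]
c=load("w3")
o=[(A(*q),*E(.184,.088,.04,s)) for q,s in [((31,100),"+y"),((29,300),"+y"),((28,520),"+y"),((100,38),"+x"),((220,42),"+x"),((283,120),"-y"),((268,300),"-y"),((250,520),"-y"),((80,574),"-x"),((200,577),"-x")]]
r=[(A(*q),*E(.052,.05,.048,s,.047)) for q,s in [((100,95),"+x"),((220,98),"+x"),((82,110),"+y"),((80,250),"+y"),((236,110),"-y"),((224,260),"-y"),((90,265),"-x"),((215,269),"-x")]]
r+=[(A(*q),*E(.082,.05,.048,s,-.034)) for q,s in [((90,309),"+x"),((79,330),"+y"),((77,530),"+y")]]
print("charger outline");linefit(c,o,[.56,.12,.17]); print("rims");linefit(c,r,[.56,.12,.17]); print("all"); pc=linefit(c,o+r,[.56,.12,.17])
m=load("w4")
r=[(B(*q),*E(.133,.05,z,s)) for q,z,s in [((460,145),.048,"+x"),((585,143),.048,"+x"),((595,170),.048,"-y"),((590,350),.048,"-y"),((585,530),.048,"-y"),((446,170),.048,"+y"),((450,350),.048,"+y"),((453,530),.048,"+y"),((465,546),.048,"-x"),((575,547),.048,"-x")]]
print("meter");pm=linefit(m,r,[.56,-.1,.21])
def top(c,F,q):
    W=np.array([unp(c,F(*k),.074) for k in q]); return W.mean(0)[:2].round(4),[np.linalg.norm(W[i]-W[i-3]).round(4) for i in range(4)]
T={"chS":(c,A,[(100,108),(213,108),(210,240),(99,240)]),"chL":(c,A,[(104,335),(207,335),(195,535),(97,533)]),"meS":(m,B,[(470,155),(577,155),(577,287),(470,287)]),"meL":(m,B,[(471,333),(575,333),(571,535),(472,535)])}
for n,a in T.items(): print(n,*top(*a))
for n,p,xs in(("charger",pc,(-.034,.047)),("meter",pm,(-.0255,.0405))): print(n,"bays L,S",place([[x,0,.02] for x in xs],p)[:,:2].round(4).tolist())
E
python3 f2.py
```

```text
charger outline
pose [0.5638 0.117  0.1382] deg 7.92 res px [2.8 2.1 1.9 1.  0.8 2.1 2.3 2.4 2.7 3. ]
rims
pose [0.5646 0.1161 0.1463] deg 8.38 res px [ 0.5  0.3  0.3  0.2  0.   1.3  0.4  0.2 -0.2  0.1  0.2]
all
pose [0.5645 0.1162 0.1437] deg 8.23 res px [ 2.3  1.3  0.7  1.6  1.6  2.6  3.1  3.6  2.3  2.4  0.4  0.1  0.3  0.3
  0.   1.2  0.4  0.4 -0.2  0.3  0.5]
meter
pose [ 0.5669 -0.1061  0.2266] deg 12.98 res px [0.6 0.5 1.1 1.  0.9 0.9 1.1 1.1 1.3 0.4]
chS [0.61   0.1239] [np.float64(0.0336), np.float64(0.0365), np.float64(0.0343), np.float64(0.0365)]
chL [0.5322 0.1111] [np.float64(0.0328), np.float64(0.0653), np.float64(0.0334), np.float64(0.0646)]
meS [ 0.6057 -0.0966] [np.float64(0.0318), np.float64(0.0367), np.float64(0.0331), np.float64(0.0366)]
meL [ 0.5434 -0.111 ] [np.float64(0.0327), np.float64(0.0643), np.float64(0.0332), np.float64(0.0643)]
charger bays L,S [[0.5308, 0.1114], [0.611, 0.123]]
meter bays L,S [[0.5421, -0.1119], [0.6064, -0.097]]
```

Poses are settled from rim fits: charger (0.5646, 0.1161, 8.4°) and meter (0.5668, -0.106, 12.8°). Now I'll grasp the spent long pack, with the fingers part open to clear the handle.

Call:
{"method": "drive_tool", "body": {
  "plan": [
    [[4, -0.6, -5], [0, 0, 0.01], 0.05],
    [[5.3, -0.6, -10], [0, 0, 0.01], 0.05],
    [[5.3, -0.6, -13], [0, 0, 0.01], 0.05],
    [[5.3, -0.6, -15.5], [0, 0, 0.01], 0.05],
    [[5.3, -0.6, -17.7], [0, 0, 0.01], 0.05],
    [[5.3, -0.6, -17.7], [0, 0, 0.01], 0.05],
    [[5.3, -0.6, -17.7], [0, 0, 0.01], -0.4],
    [[5.3, -0.6, -17.7], [0, 0, 0.01], -0.4],
    [[5.3, -0.6, -17.7], [0, 0, 0.01], -0.4],
    [[5.3, -0.6, -17.7], [0, 0, 0.01], -0.4]
  ],
  "grip_force": 25
}}

```text
time_s: 6.42
ee_pos: [0.5436, -0.1111, 0.0527]
tcp_rot: [[0.975, 0.221, 0.002], [0.221, -0.975, -0.0], [0.002, 0.001, -1.0]]
wrist_force: [0.1, 2.8, 6.8]
finger_gap: 0.385
finger_force: 24.9
```

Run:
```python
from h import *
print(st()); cam("wrist","w5")
```

```text
(6.425, array([ 0.5436, -0.1111,  0.0527]), 'yawdeg(y axis)', np.float64(-77.23), 'F', array([0.1, 2.8, 6.8]), 'gap', 0.385, 'J6', array([-0.42,  0.59,  1.54,  0.  ,  1.01,  0.93]))
```

The gap of 33.9 mm and 25 N show a good grip. Carrying it to the pad.

Call:
{"method": "drive_tool", "body": {
  "plan": [
    [[0, 0, 2], [0, 0, 0], -0.4],
    [[0, 0, 5], [0, 0, 0], -0.4],
    [[0, -1, 8], [0, 0, 0], -0.4],
    [[-2, -6, 8], [0, 0, 0], -0.4],
    [[-4, -11, 8], [0, 0, 0], -0.4],
    [[-5.5, -16, 7], [0, 0, 0], -0.4],
    [[-6.7, -20, 4], [0, 0, 0], -0.4],
    [[-6.7, -21.2, 1.5], [0, 0, 0], -0.4],
    [[-6.7, -21.2, 0], [0, 0, 0], -0.4],
    [[-6.7, -21.2, -1.2], [0, 0, 0], -0.4],
    [[-6.7, -21.2, -1.2], [0, 0, 0], -0.4]
  ]
}}

```text
time_s: 7.85
ee_pos: [0.4764, -0.3222, 0.0396]
tcp_rot: [[0.975, 0.222, -0.0], [0.222, -0.975, 0.0], [-0.0, -0.001, -1.0]]
wrist_force: [-1.1, 0.3, -2.0]
finger_gap: 0.386
finger_force: 25.0
```

Run:
```python
from h import *
print(st())
```

```text
(7.85, array([ 0.4764, -0.3222,  0.0396]), 'yawdeg(y axis)', np.float64(-77.17), 'F', array([-1.1,  0.3, -2. ]), 'gap', 0.386, 'J6', array([-0.8 ,  0.64,  1.49,  0.  ,  1.02,  0.55]))
```

Call:
{"method": "drive_tool", "body": {
  "plan": [
    [[0, 0, -0.2], [0, 0, 0], -0.4],
    [[0, 0, -0.2], [0, 0, 0], 0.05],
    [[0, 0, -0.2], [0, 0, 0], 0.05],
    [[0, 0, 3], [0, 0, 0], 0.05],
    [[0, 1, 7], [0, 0, 0], 0.05],
    [[1, 6, 10], [0, 0, 0], 0.05],
    [[2, 12, 12], [0, 0, 0], 0.05],
    [[3, 18, 12], [0, 0, 0], 0.05],
    [[4, 24, 12], [0, 0, -0.03], 0.05],
    [[5, 30, 12], [0, 0, -0.07], 0.05],
    [[5.6, 36, 10], [0, 0, -0.075], 0.05],
    [[5.6, 41, 8], [0, 0, -0.075], 0.05],
    [[5.6, 43.4, 6], [0, 0, -0.075], 0.05],
    [[5.6, 43.4, 4], [0, 0, -0.075], 0.05],
    [[5.6, 43.4, 2.5], [0, 0, -0.075], 0.05],
    [[5.6, 43.4, 1.2], [0, 0, -0.075], 0.05],
    [[5.6, 43.4, 1.2], [0, 0, -0.075], -0.4],
    [[5.6, 43.4, 1.2], [0, 0, -0.075], -0.4],
    [[5.6, 43.4, 1.2], [0, 0, -0.075], -0.4],
    [[5.6, 43.4, 1.2], [0, 0, -0.075], -0.4]
  ]
}}

```text
time_s: 10.35
ee_pos: [0.5323, 0.1108, 0.052]
tcp_rot: [[0.989, 0.147, 0.0], [0.147, -0.989, -0.0], [0.0, 0.0, -1.0]]
wrist_force: [-0.3, -0.4, -2.1]
finger_gap: 0.386
finger_force: 24.8
```

Run:
```python
from h import *
print(st()); cam("wrist","w6")
```

```text
(10.35, array([0.5323, 0.1108, 0.052 ]), 'yawdeg(y axis)', np.float64(-81.53), 'F', array([-0.3, -0.4, -2.1]), 'gap', 0.386, 'J6', array([-0.01,  0.58,  1.57, -0.  ,  0.99,  1.41]))
```

Gripped. Lifting it and carrying it over the meter's long bay.

Call:
{"method": "drive_tool", "body": {
  "plan": [
    [[0, 0, 2], [0, 0, 0], -0.4],
    [[0, 0, 5], [0, 0, 0], -0.4],
    [[0, -1, 8], [0, 0, 0], -0.4],
    [[0.3, -6, 8], [0, 0, 0.03], -0.4],
    [[0.6, -11, 8], [0, 0, 0.05], -0.4],
    [[0.8, -16, 8], [0, 0, 0.075], -0.4],
    [[1, -20, 7], [0, 0, 0.075], -0.4],
    [[1, -22.3, 5], [0, 0, 0.075], -0.4],
    [[1, -22.3, 4], [0, 0, 0.075], -0.4],
    [[1, -22.3, 4], [0, 0, 0.075], -0.4]
  ]
}}

```text
time_s: 11.65
ee_pos: [0.5419, -0.1113, 0.0913]
tcp_rot: [[0.975, 0.221, -0.001], [0.221, -0.975, 0.001], [-0.001, -0.001, -1.0]]
wrist_force: [-0.1, -0.2, -2.1]
finger_gap: 0.384
finger_force: 24.8
```

Run:
```python
from h import *
print(st()); f=cam("wrist","w7")["frame"]; c=cam("side","s7")["frame"]
cv2.imwrite("pics/v7.png",np.hstack([cv2.resize(f[40:300,200:440],None,fx=1.6,fy=1.6),cv2.resize(c[170:270,260:400],(582,416))])[:, :800])
```

```text
(11.65, array([ 0.5419, -0.1113,  0.0913]), 'yawdeg(y axis)', np.float64(-77.22), 'F', array([-0.1, -0.2, -2.1]), 'gap', 0.384, 'J6', array([-0.42,  0.54,  1.5 ,  0.  ,  1.1 ,  0.93]))
```

View pics/v7.png

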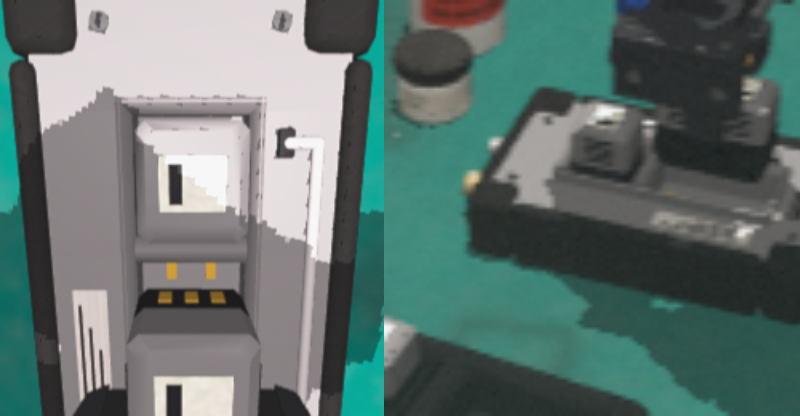

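The held pack (centre at x≈193) is centred over the bay (rim centre x≈191), so I'll lower it.

Call:
{"method": "drive_tool", "body": {
  "plan": [
    [[0, 0, -1], [0, 0, 0], -0.4],
    [[0, 0, -2], [0, 0, 0], -0.4],
    [[0, 0, -2.7], [0, 0, 0], -0.4],
    [[0, 0, -3.4], [0, 0, 0], -0.4],
    [[0, 0, -3.9], [0, 0, 0], -0.4],
    [[0, 0, -4], [0, 0, 0], -0.4],
    [[0, 0, -4], [0, 0, 0], -0.4]
  ]
}}

```text
time_s: 12.62
ee_pos: [0.5423, -0.1122, 0.0519]
tcp_rot: [[0.975, 0.221, 0.0], [0.221, -0.975, -0.0], [0.0, 0.0, -1.0]]
wrist_force: [0.2, -0.1, -1.1]
finger_gap: 0.385
finger_force: 24.8
```

Run:
```python
from h import *
print(st())
```

```text
(12.625, array([ 0.5423, -0.1122,  0.0519]), 'yawdeg(y axis)', np.float64(-77.23), 'F', array([ 0.2, -0.1, -1.1]), 'gap', 0.385, 'J6', array([-0.42,  0.59,  1.54, -0.  ,  1.01,  0.93]))
```

Seated with no side force. Releasing it, then fetching the spent long pack from the pad.

Call:
{"method": "drive_tool", "body": {
  "plan": [
    [[0, 0, 0], [0, 0, 0], 0.05],
    [[0, 0, 0], [0, 0, 0], 0.05],
    [[0, 0, 3], [0, 0, 0], 0.05],
    [[0, 0, 6], [0, 0, 0], 0.05],
    [[-2, -5, 8], [0, 0, 0], 0.05],
    [[-4, -10, 8], [0, 0, 0], 0.05],
    [[-5.5, -15, 8], [0, 0, 0], 0.05],
    [[-6.6, -19, 6], [0, 0, 0], 0.05],
    [[-6.6, -21.1, 4], [0, 0, 0], 0.05],
    [[-6.6, -21.1, 1], [0, 0, 0], 0.05],
    [[-6.6, -21.1, -1.4], [0, 0, 0], 0.05],
    [[-6.6, -21.1, -1.4], [0, 0, 0], 0.05],
    [[-6.6, -21.1, -1.4], [0, 0, 0], -0.4],
    [[-6.6, -21.1, -1.4], [0, 0, 0], -0.4],
    [[-6.6, -21.1, -1.4], [0, 0, 0], -0.4],
    [[-6.6, -21.1, -1.4], [0, 0, 0], -0.4]
  ]
}}

```text
time_s: 14.62
ee_pos: [0.4767, -0.3235, 0.0389]
tcp_rot: [[0.975, 0.221, 0.002], [0.221, -0.975, -0.001], [0.001, 0.002, -1.0]]
wrist_force: [-0.8, 1.4, 6.3]
finger_gap: 0.383
finger_force: 24.9
```

Run:
```python
from h import *
print(st())
```

```text
(14.625, array([ 0.4767, -0.3235,  0.0389]), 'yawdeg(y axis)', np.float64(-77.23), 'F', array([-0.8,  1.4,  6.3]), 'gap', 0.383, 'J6', array([-0.8 ,  0.64,  1.49,  0.  ,  1.01,  0.55]))
```

Call:
{"method": "drive_tool", "body": {
  "plan": [
    [[0, 0, 3], [0, 0, 0], -0.4],
    [[0, 1, 7], [0, 0, 0], -0.4],
    [[1, 6, 10], [0, 0, 0], -0.4],
    [[2, 12, 10.5], [0, 0, 0], -0.4],
    [[3, 18, 10.5], [0, 0, 0], -0.4],
    [[4, 24, 10.5], [0, 0, -0.03], -0.4],
    [[5, 30, 10.5], [0, 0, -0.06], -0.4],
    [[5.5, 36, 10], [0, 0, -0.075], -0.4],
    [[5.5, 41, 8], [0, 0, -0.075], -0.4],
    [[5.5, 43.4, 6], [0, 0, -0.075], -0.4],
    [[5.5, 43.4, 5.4], [0, 0, -0.075], -0.4],
    [[5.5, 43.4, 5.4], [0, 0, -0.075], -0.4],
    [[5.5, 43.4, 4.4], [0, 0, -0.075], -0.4],
    [[5.5, 43.4, 3.4], [0, 0, -0.075], -0.4],
    [[5.5, 43.4, 2.6], [0, 0, -0.075], -0.4],
    [[5.5, 43.4, 1.9], [0, 0, -0.075], -0.4],
    [[5.5, 43.4, 1.4], [0, 0, -0.075], -0.4],
    [[5.5, 43.4, 1.4], [0, 0, -0.075], -0.4]
  ]
}}

```text
time_s: 16.88
ee_pos: [0.5312, 0.1112, 0.0524]
tcp_rot: [[0.989, 0.147, 0.001], [0.147, -0.989, 0.0], [0.001, -0.0, -1.0]]
wrist_force: [-3.0, 1.6, 5.8]
finger_gap: 0.383
finger_force: 25.0
```

Run:
```python
from h import *
print(st()); cam("wrist","w8")
```

```text
(16.875, array([0.5312, 0.1112, 0.0524]), 'yawdeg(y axis)', np.float64(-81.52), 'F', array([-3. ,  1.6,  5.8]), 'gap', 0.383, 'J6', array([-0.01,  0.58,  1.57,  0.  ,  0.99,  1.41]))
```

Seated. Releasing, then to the meter's short pack.

Call:
{"method": "drive_tool", "body": {
  "plan": [
    [[0, 0, 0], [0, 0, 0], 0.05],
    [[0, 0, 0], [0, 0, 0], 0.05],
    [[0, 0, 3], [0, 0, 0], 0.05],
    [[0, 0, 6], [0, 0, 0], 0.05],
    [[1, -5, 8], [0, 0, 0.03], 0.05],
    [[3, -10, 8], [0, 0, 0.05], 0.05],
    [[5, -15, 8], [0, 0, 0.075], 0.05],
    [[7, -19, 7], [0, 0, 0.075], 0.05],
    [[7.45, -20.8, 5], [0, 0, 0.075], 0.05],
    [[7.45, -20.8, 3], [0, 0, 0.075], 0.05],
    [[7.45, -20.8, 1], [0, 0, 0.075], 0.05],
    [[7.45, -20.8, 0], [0, 0, 0.075], 0.05],
    [[7.45, -20.8, 0], [0, 0, 0.075], -0.4],
    [[7.45, -20.8, 0], [0, 0, 0.075], -0.4],
    [[7.45, -20.8, 0], [0, 0, 0.075], -0.4],
    [[7.45, -20.8, 0], [0, 0, 0.075], -0.4]
  ]
}}

```text
time_s: 18.92
ee_pos: [0.6058, -0.0972, 0.0521]
tcp_rot: [[0.975, 0.221, 0.001], [0.221, -0.975, -0.0], [0.001, 0.0, -1.0]]
wrist_force: [-0.4, -0.3, -0.8]
finger_gap: 0.38
finger_force: 25.0
```

Run:
```python
from h import *
print(st()); cam("wrist","w9")
```

```text
(18.925, array([ 0.6058, -0.0972,  0.0521]), 'yawdeg(y axis)', np.float64(-77.23), 'F', array([-0.4, -0.3, -0.8]), 'gap', 0.38, 'J6', array([-0.35,  0.67,  1.36,  0.  ,  1.11,  1.  ]))
```

Call:
{"method": "drive_tool", "body": {
  "plan": [
    [[0, 0, 2], [0, 0, 0], -0.4],
    [[0, 0, 5], [0, 0, 0], -0.4],
    [[-1, -1, 8], [0, 0, 0], -0.4],
    [[-4, -6, 8], [0, 0, 0], -0.4],
    [[-7, -11, 8], [0, 0, 0], -0.4],
    [[-10, -16, 7], [0, 0, 0], -0.4],
    [[-12.5, -20, 4], [0, 0, 0], -0.4],
    [[-13, -22.6, 1.5], [0, 0, 0], -0.4],
    [[-13, -22.6, -0.5], [0, 0, 0], -0.4],
    [[-13, -22.6, -1.3], [0, 0, 0], -0.4],
    [[-13, -22.6, -1.4], [0, 0, 0], -0.4],
    [[-13, -22.6, -1.4], [0, 0, 0], 0.05],
    [[-13, -22.6, -1.4], [0, 0, 0], 0.05],
    [[-13, -22.6, 2], [0, 0, 0], 0.05],
    [[-13, -22.6, 6], [0, 0, 0], 0.05],
    [[-12, -17, 9], [0, 0, 0], 0.05],
    [[-10, -11, 10], [0, 0, 0], 0.05],
    [[-7, -5, 10], [0, 0, 0], 0.05],
    [[-4, 1, 10], [0, 0, 0], 0.05],
    [[-2, 6, 10], [0, 0, 0], 0.05]
  ]
}}

```text
time_s: 21.48
ee_pos: [0.5851, -0.0385, 0.1523]
tcp_rot: [[0.975, 0.221, 0.001], [0.221, -0.975, -0.0], [0.001, 0.001, -1.0]]
wrist_force: [0.7, -0.5, -0.7]
finger_gap: 0.523
finger_force: 0.0
```

Run:
```python
from h import *
print(st())
```

```text
(21.475, array([ 0.5851, -0.0385,  0.1523]), 'yawdeg(y axis)', np.float64(-77.23), 'F', array([ 0.7, -0.5, -0.7]), 'gap', 0.523, 'J6', array([-0.27,  0.52,  1.33, -0.  ,  1.29,  1.08]))
```

Call:
{"method": "drive_tool", "body": {
  "plan": [
    [[1, 6, 0], [0, 0, -0.04], 0.05],
    [[2, 12, 0], [0, 0, -0.075], 0.05],
    [[2.5, 15, -2], [0, 0, -0.075], 0.05],
    [[2.5, 16, -4], [0, 0, -0.075], 0.05],
    [[2.5, 16, -6.5], [0, 0, -0.075], 0.05],
    [[2.5, 16, -8.5], [0, 0, -0.075], 0.05],
    [[2.5, 16, -10], [0, 0, -0.075], 0.05],
    [[2.5, 16, -10], [0, 0, -0.075], 0.05],
    [[2.5, 16, -10], [0, 0, -0.075], -0.4],
    [[2.5, 16, -10], [0, 0, -0.075], -0.4],
    [[2.5, 16, -10], [0, 0, -0.075], -0.4],
    [[2.5, 16, -10], [0, 0, -0.075], -0.4]
  ]
}}

```text
time_s: 22.98
ee_pos: [0.6097, 0.1198, 0.0527]
tcp_rot: [[0.989, 0.147, 0.002], [0.147, -0.989, 0.0], [0.002, -0.0, -1.0]]
wrist_force: [-0.2, 2.1, 6.4]
finger_gap: 0.387
finger_force: 24.7
```

Run:
```python
from h import *
print(st()); cam("wrist","w10")
```

```text
(22.975, array([0.6097, 0.1198, 0.0527]), 'yawdeg(y axis)', np.float64(-81.53), 'F', array([-0.2,  2.1,  6.4]), 'gap', 0.387, 'J6', array([0.  , 0.68, 1.34, 0.  , 1.12, 1.43]))
```

The arm sits 3 mm short in y because the previous call's last row had not been fully reached. I'll work from the measured pose. Carrying to the meter's short bay.

Call:
{"method": "drive_tool", "body": {
  "plan": [
    [[0, 0, 2], [0, 0, 0], -0.4],
    [[0, 0, 5], [0, 0, 0], -0.4],
    [[0, -1, 8], [0, 0, 0], -0.4],
    [[0, -6, 8], [0, 0, 0.03], -0.4],
    [[0, -11, 8], [0, 0, 0.05], -0.4],
    [[-0.2, -16, 8], [0, 0, 0.075], -0.4],
    [[-0.3, -20, 7], [0, 0, 0.075], -0.4],
    [[-0.3, -21.7, 5], [0, 0, 0.075], -0.4],
    [[-0.3, -21.7, 4], [0, 0, 0.075], -0.4],
    [[-0.3, -21.7, 4], [0, 0, 0.075], -0.4],
    [[-0.3, -21.7, 4], [0, 0, 0.075], -0.4]
  ]
}}

```text
time_s: 24.4
ee_pos: [0.6066, -0.0966, 0.0924]
tcp_rot: [[0.975, 0.222, 0.001], [0.222, -0.975, -0.0], [0.001, 0.0, -1.0]]
wrist_force: [-0.4, 0.6, -1.2]
finger_gap: 0.387
finger_force: 24.7
```

Run:
```python
from h import *
print(st()); f=cam("wrist","w11")["frame"]; g=load("w10")["frame"]
cv2.imwrite("pics/v11.png",np.hstack([cv2.resize(f[0:300,200:440],None,fx=1.6,fy=1.6),cv2.resize(g[0:300,200:440],None,fx=1.6,fy=1.6)]))
```

```text
(24.4, array([ 0.6066, -0.0966,  0.0924]), 'yawdeg(y axis)', np.float64(-77.16), 'F', array([-0.4,  0.6, -1.2]), 'gap', 0.387, 'J6', array([-0.35,  0.62,  1.32, -0.  ,  1.2 ,  1.  ]))
```

View pics/v11.png

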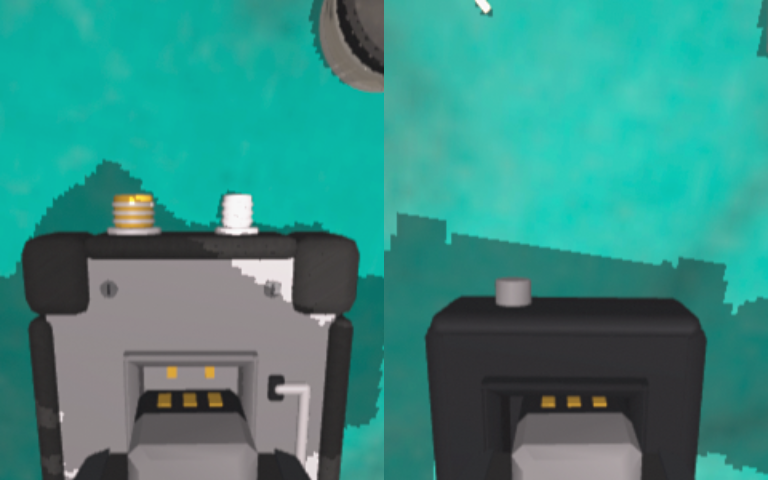

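The held short pack's contacts (x≈190) line up with the bay's (x≈191). Lowering.

Call:
{"method": "drive_tool", "body": {
  "plan": [
    [[0, 0, -1], [0, 0, 0], -0.4],
    [[0, 0, -2], [0, 0, 0], -0.4],
    [[0, 0, -2.7], [0, 0, 0], -0.4],
    [[0, 0, -3.4], [0, 0, 0], -0.4],
    [[0, 0, -3.9], [0, 0, 0], -0.4],
    [[0, 0, -4], [0, 0, 0], -0.4],
    [[0, 0, -4], [0, 0, 0], -0.4]
  ]
}}

```text
time_s: 25.32
ee_pos: [0.6063, -0.0971, 0.0524]
tcp_rot: [[0.975, 0.221, 0.0], [0.221, -0.975, 0.0], [0.0, -0.0, -1.0]]
wrist_force: [-2.5, 1.8, 4.7]
finger_gap: 0.382
finger_force: 24.9
```

Run:
```python
from h import *
print(st())
```

```text
(25.325, array([ 0.6063, -0.0971,  0.0524]), 'yawdeg(y axis)', np.float64(-77.22), 'F', array([-2.5,  1.8,  4.7]), 'gap', 0.382, 'J6', array([-0.35,  0.67,  1.36,  0.  ,  1.11,  1.  ]))
```

Call:
{"method": "drive_tool", "body": {
  "plan": [
    [[0, 0, 0], [0, 0, 0], 0.05],
    [[0, 0, 0], [0, 0, 0], 0.05],
    [[0, 0, 3], [0, 0, 0], 0.05],
    [[0, 0, 6], [0, 0, 0], 0.05],
    [[-3, -5, 8], [0, 0, 0], 0.05],
    [[-6, -10, 8], [0, 0, 0], 0.05],
    [[-9, -15, 8], [0, 0, 0], 0.05],
    [[-12, -20, 6], [0, 0, 0], 0.05],
    [[-13, -22.6, 4], [0, 0, 0], 0.05],
    [[-13, -22.6, 1], [0, 0, 0], 0.05],
    [[-13, -22.6, -1.4], [0, 0, 0], 0.05],
    [[-13, -22.6, -1.4], [0, 0, 0], 0.05],
    [[-13, -22.6, -1.4], [0, 0, 0], -0.4],
    [[-13, -22.6, -1.4], [0, 0, 0], -0.4],
    [[-13, -22.6, -1.4], [0, 0, 0], -0.4],
    [[-13, -22.6, -1.4], [0, 0, 0], -0.4]
  ]
}}

```text
time_s: 27.32
ee_pos: [0.4767, -0.3238, 0.0388]
tcp_rot: [[0.975, 0.221, 0.001], [0.221, -0.975, -0.001], [0.001, 0.002, -1.0]]
wrist_force: [-0.6, 1.8, 6.8]
finger_gap: 0.381
finger_force: 24.8
```

Run:
```python
from h import *
print(st())
```

```text
(27.325, array([ 0.4767, -0.3238,  0.0388]), 'yawdeg(y axis)', np.float64(-77.23), 'F', array([-0.6,  1.8,  6.8]), 'gap', 0.381, 'J6', array([-0.8 ,  0.64,  1.49,  0.  ,  1.01,  0.55]))
```

Call:
{"method": "drive_tool", "body": {
  "plan": [
    [[0, 0, 3], [0, 0, 0], -0.4],
    [[0, 1, 7], [0, 0, 0], -0.4],
    [[2, 6, 10], [0, 0, 0], -0.4],
    [[4, 12, 10.5], [0, 0, 0], -0.4],
    [[6, 18, 10.5], [0, 0, 0], -0.4],
    [[8, 24, 10.5], [0, 0, -0.03], -0.4],
    [[10, 30, 10.5], [0, 0, -0.06], -0.4],
    [[12, 36, 10], [0, 0, -0.075], -0.4],
    [[13.5, 41, 8], [0, 0, -0.075], -0.4],
    [[13.5, 44.6, 6], [0, 0, -0.075], -0.4],
    [[13.5, 44.6, 5.4], [0, 0, -0.075], -0.4],
    [[13.5, 44.6, 5.4], [0, 0, -0.075], -0.4],
    [[13.5, 44.6, 5.4], [0, 0, -0.075], -0.4]
  ]
}}

```text
time_s: 28.95
ee_pos: [0.6117, 0.1212, 0.0925]
tcp_rot: [[0.989, 0.146, 0.001], [0.146, -0.989, -0.0], [0.001, 0.0, -1.0]]
wrist_force: [0.6, 0.6, -1.8]
finger_gap: 0.379
finger_force: 24.8
```

Run:
```python
from h import *
print(st()); cam("wrist","w12")
```

```text
(28.95, array([0.6117, 0.1212, 0.0925]), 'yawdeg(y axis)', np.float64(-81.62), 'F', array([ 0.6,  0.6, -1.8]), 'gap', 0.379, 'J6', array([ 0.01,  0.64,  1.29, -0.  ,  1.21,  1.43]))
```

Call:
{"method": "drive_tool", "body": {
  "plan": [
    [[0, 0.15, 0], [0, 0, 0], -0.4],
    [[0, 0.15, -1], [0, 0, 0], -0.4],
    [[0, 0.15, -2], [0, 0, 0], -0.4],
    [[0, 0.15, -2.7], [0, 0, 0], -0.4],
    [[0, 0.15, -3.4], [0, 0, 0], -0.4],
    [[0, 0.15, -3.9], [0, 0, 0], -0.4],
    [[0, 0.15, -4], [0, 0, 0], -0.4],
    [[0, 0.15, -4], [0, 0, 0], -0.4]
  ]
}}

```text
time_s: 30.0
ee_pos: [0.6114, 0.1244, 0.0525]
tcp_rot: [[0.989, 0.147, 0.001], [0.147, -0.989, 0.001], [0.001, -0.0, -1.0]]
wrist_force: [-2.0, 1.9, 4.4]
finger_gap: 0.381
finger_force: 25.0
```

Run:
```python
from h import *
print(st())
```

```text
(30.0, array([0.6114, 0.1244, 0.0525]), 'yawdeg(y axis)', np.float64(-81.52), 'F', array([-2. ,  1.9,  4.4]), 'gap', 0.381, 'J6', array([0.01, 0.68, 1.33, 0.  , 1.13, 1.43]))
```

Seated. Releasing, then to a viewpoint over the cover.

Call:
{"method": "drive_tool", "body": {
  "plan": [
    [[0, 0, 0], [0, 0, 0], 0.05],
    [[0, 0, 0], [0, 0, 0], 0.05],
    [[0, 0, 3], [0, 0, 0], 0.05],
    [[0, 0, 8], [0, 0, 0], 0.05],
    [[-3, 3, 13], [0, 0, 0], 1],
    [[-7, 7, 16], [0, 0, 0], 1],
    [[-12, 12, 18], [0, 0, 0.04], 1],
    [[-17, 17, 18], [0, 0, 0.04], 1],
    [[-19, 18, 18], [0, 0, 0.04], 1],
    [[-19, 18, 18], [0, 0, 0.04], 1],
    [[-19, 18, 18], [0, 0, 0.04], 1]
  ]
}}

```text
time_s: 31.38
ee_pos: [0.422, 0.3036, 0.2317]
tcp_rot: [[0.982, 0.187, 0.0], [0.187, -0.982, -0.0], [0.0, 0.0, -1.0]]
wrist_force: [-0.3, -0.8, 0.1]
finger_gap: 1.002
finger_force: 0.0
```

Run:
```python
from h import *
print(st()); f=cam("wrist","w13")["frame"]; s=cam("side","s13")["frame"]
cv2.imwrite("pics/v13.png",np.vstack([f[0:280],np.hstack([cv2.resize(s[180:310,225:385],None,fx=2,fy=2),np.zeros((260,320,3),np.uint8)])]))
```

```text
(31.375, array([0.422 , 0.3036, 0.2317]), 'yawdeg(y axis)', np.float64(-79.25), 'F', array([-0.3, -0.8,  0.1]), 'gap', 1.002, 'J6', array([ 0.4 ,  0.33,  1.39, -0.  ,  1.42,  1.78]))
```

View pics/v13.png

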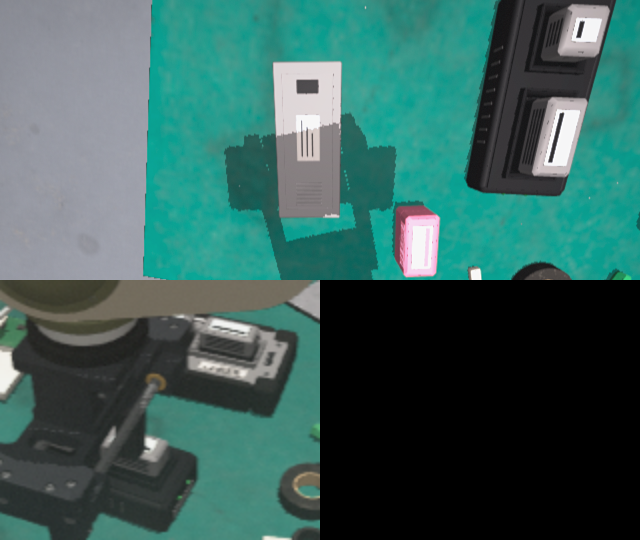

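The cover's top face corners are at (274,62), (341,62), (340,217), (280,217). Both charger packs look seated level.

Run:
```python
from h import *
c=load("w13"); W=np.array([unp(c,q,.04) for q in [(274,62),(341,62),(340,217),(280,217)]])
print(W.mean(0).round(4),[np.linalg.norm(W[i]-W[i-3]).round(4) for i in range(4)],[np.degrees(np.arctan2(*(W[i]-W[j])[1::-1])).round(1) for i,j in((0,3),(1,2))])
```

```text
[0.4822 0.3251 0.04  ] [np.float64(0.0606), np.float64(0.1446), np.float64(0.0621), np.float64(0.1445)] [np.float64(10.8), np.float64(11.5)]
```

Call:
{"method": "drive_tool", "body": {
  "plan": [
    [[3, 1, -5], [0, 0, 0.005], 1],
    [[6, 2.1, -10], [0, 0, 0.005], 1],
    [[6, 2.1, -14], [0, 0, 0.005], 1],
    [[6, 2.1, -17], [0, 0, 0.005], 1],
    [[6, 2.1, -19.5], [0, 0, 0.005], 1],
    [[6, 2.1, -21.2], [0, 0, 0.005], 1],
    [[6, 2.1, -21.2], [0, 0, 0.005], 1],
    [[6, 2.1, -21.2], [0, 0, 0.005], 0.3],
    [[6, 2.1, -21.2], [0, 0, 0.005], 0.3],
    [[6, 2.1, -21.2], [0, 0, 0.005], 0.3],
    [[6, 2.1, -21.2], [0, 0, 0.005], 0.3]
  ],
  "grip_force": 25
}}

```text
time_s: 32.85
ee_pos: [0.4816, 0.3251, 0.0205]
tcp_rot: [[0.981, 0.192, 0.001], [0.192, -0.981, 0.001], [0.001, -0.0, -1.0]]
wrist_force: [-1.3, -1.0, 5.1]
finger_gap: 0.711
finger_force: 25.0
```

Run:
```python
from h import *
print(st())
```

```text
(32.85, array([0.4816, 0.3251, 0.0205]), 'yawdeg(y axis)', np.float64(-78.95), 'F', array([-1.3, -1. ,  5.1]), 'gap', 0.711, 'J6', array([0.39, 0.67, 1.49, 0.  , 0.98, 1.77]))
```

The cover is gripped (62.6 mm). Carrying it over the meter.

Call:
{"method": "drive_tool", "body": {
  "plan": [
    [[0, 0, 4], [0, 0, 0], 0.3],
    [[0, 0, 9], [0, 0, 0], 0.3],
    [[0.5, -3, 12], [0, 0, 0], 0.3],
    [[1.5, -8, 13], [0, 0, 0], 0.3],
    [[2.5, -13, 13], [0, 0, 0], 0.3],
    [[3.5, -18, 13], [0, 0, 0], 0.3],
    [[4.5, -23, 13], [0, 0, 0.01], 0.3],
    [[5.5, -28, 13], [0, 0, 0.02], 0.3],
    [[6.5, -33, 13], [0, 0, 0.031], 0.3],
    [[7.5, -38, 12], [0, 0, 0.031], 0.3],
    [[8.4, -42, 11], [0, 0, 0.031], 0.3],
    [[8.45, -43.1, 9], [0, 0, 0.031], 0.3],
    [[8.45, -43.1, 9], [0, 0, 0.031], 0.3],
    [[8.45, -43.1, 9], [0, 0, 0.031], 0.3],
    [[8.45, -43.1, 9], [0, 0, 0.031], 0.3]
  ]
}}

```text
time_s: 34.72
ee_pos: [0.566, -0.1053, 0.1106]
tcp_rot: [[0.975, 0.223, 0.001], [0.223, -0.975, -0.0], [0.001, 0.001, -1.0]]
wrist_force: [-0.2, 0.0, -1.5]
finger_gap: 0.709
finger_force: 25.0
```

Run:
```python
from h import *
print(st()); f=cam("wrist","w14")["frame"]; s=cam("side","s14")["frame"]; c=cam("scene","c14")["frame"]
cv2.imwrite("pics/v14.png",np.vstack([np.hstack([f[0:290,150:490],cv2.resize(s[150:330,230:400],(274,290))]),]))
```

```text
(34.725, array([ 0.566 , -0.1053,  0.1106]), 'yawdeg(y axis)', np.float64(-77.11), 'F', array([-0.2,  0. , -1.5]), 'gap', 0.709, 'J6', array([-0.39,  0.54,  1.42,  0.  ,  1.18,  0.96]))
```

View pics/v14.png

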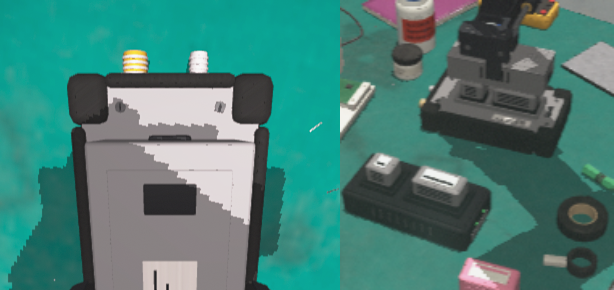

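The cover (centre x≈170) is lined up with the meter (≈170), and the charger packs are seated level. Lowering.

Call:
{"method": "drive_tool", "body": {
  "plan": [
    [[0, -0.05, -1], [0, 0, 0], 0.3],
    [[0, -0.05, -1.8], [0, 0, 0], 0.3],
    [[0, -0.05, -2.5], [0, 0, 0], 0.3],
    [[0, -0.05, -3.2], [0, 0, 0], 0.3],
    [[0, -0.05, -3.8], [0, 0, 0], 0.3],
    [[0, -0.05, -4.3], [0, 0, 0], 0.3],
    [[0, -0.05, -4.7], [0, 0, 0], 0.3],
    [[0, -0.05, -4.9], [0, 0, 0], 0.3],
    [[0, -0.05, -5], [0, 0, 0], 0.3],
    [[0, -0.05, -5], [0, 0, 0], 0.3]
  ]
}}

```text
time_s: 36.12
ee_pos: [0.5658, -0.1065, 0.0605]
tcp_rot: [[0.975, 0.222, 0.0], [0.222, -0.975, -0.0], [0.0, 0.0, -1.0]]
wrist_force: [-2.9, 1.3, 4.3]
finger_gap: 0.713
finger_force: 25.0
```

Run:
```python
from h import *
print(st())
```

```text
(36.125, array([ 0.5658, -0.1065,  0.0605]), 'yawdeg(y axis)', np.float64(-77.18), 'F', array([-2.9,  1.3,  4.3]), 'gap', 0.713, 'J6', array([-0.39,  0.61,  1.47,  0.  ,  1.06,  0.96]))
```

Down on the meter's back (z 0.0605, light contact). Releasing, withdrawing and checking.

Call:
{"method": "drive_tool", "body": {
  "plan": [
    [[0, 0, 0], [0, 0, 0], 0.7],
    [[0, 0, 0], [0, 0, 0], 0.7],
    [[0, 0, 0], [0, 0, 0], 0.7],
    [[0, 0, 3], [0, 0, 0], 0.7],
    [[0, 0, 7], [0, 0, 0], 0.7],
    [[-3, 0, 12], [0, 0, 0], 0.7],
    [[-8, 0, 16], [0, 0, 0], 0.7],
    [[-8, 0, 20], [0, 0, 0], 0.7],
    [[-8, 0, 20], [0, 0, 0], 0.7],
    [[-8, 0, 20], [0, 0, 0], 0.7]
  ]
}}

```text
time_s: 37.38
ee_pos: [0.4856, -0.1065, 0.2589]
tcp_rot: [[0.975, 0.222, -0.001], [0.222, -0.975, 0.001], [-0.001, -0.001, -1.0]]
wrist_force: [0.9, 0.1, 0.2]
finger_gap: 0.846
finger_force: 0.0
```

Run:
```python
from h import *
print(st()); f=cam("wrist","w15")["frame"]; s=cam("side","s15")["frame"]
cv2.imwrite("pics/v15.png",np.hstack([f[0:300,150:490],cv2.resize(s[160:320,220:400],(338,300))]))
```

```text
(37.375, array([ 0.4856, -0.1065,  0.2589]), 'yawdeg(y axis)', np.float64(-77.18), 'F', array([0.9, 0.1, 0.2]), 'gap', 0.846, 'J6', array([-0.45,  0.27,  1.4 , -0.  ,  1.47,  0.89]))
```

View pics/v15.png

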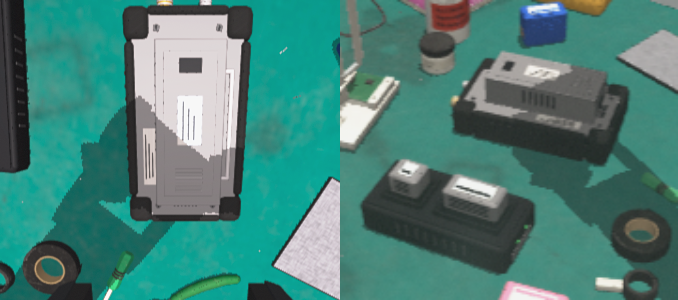

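The cover (155–227, 38–213) sits flat over the meter's rim, and both packs stand level in the charger. Handing in.

```bash
python3 -c "
from workcell import manip
print(manip.finish_job())"
```

```text
the job is handed in; nothing more can be done
None
```

The two charged packs are in the meter with the cover fully down, the two flat packs are seated in the charger, and the job was handed in at about 37 s of the 125 s allowed; no verdict was returned.

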